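# Lock the circuit board jig: line up the slotted disc and push the bolt home

## Task

Lock the board jig: push the yellow slotted disc round by its black pegs until its slot lines up with the steel bolt, then push the bolt by its orange lug through the slot and on into the keeper until it is fully home, the lug up against the blue guide. Only push with the fingers, grasp and lift nothing, leave everything else on the bench where it is, and finish with the hand clear.

Things in the scene. Friction and masses are not known exactly. Their poses are not given: they have to be found in the camera images.
- jig: Board jig fixed to the bench, aluminium base plate 430 x 130 x 10 mm (x -235 to +195 mm). Origin on the bench under the disc's axis; +x is the way the bolt is pushed (roughly to the robot's left), z up. A rail carries the bolt at x -232 to -42. Beyond the keeper a grey frame holds a circuit board (x 77 to 189, at most 36 mm high).
- guide (a point): Blue guide on the jig, 55 mm long in x, 42 mm wide, top 36 mm above the bench; the bolt slides in its covered channel, 14 mm wide. This point: middle of its rear face, on the bolt's axis, 23 mm above the bench, x = -97 mm in the jig's frame. The lug stops here.
- keeper (a point): Blue keeper on the jig beyond the disc, 30 mm long in x, 48 mm wide, top 36 mm above the bench, with a flared channel 18 mm wide for the bolt's tip. This point: middle of its mouth, 23 mm above the bench, x = +45 mm in the jig's frame.
- disc (a joint): Turn of the yellow slotted disc about its vertical axis (rad, counterclockwise from above). At 0 and every multiple of pi the slot is in line with the bolt. No stops; friction 0.09 N m (about 3 N at a peg); stays where left. The bolt's tapered tip draws the slot the last few hundredths of a radian into line; a disc further out blocks it.
- slot (a point): Centre of the disc's top face, on its axis, 32 mm above the bench. Its x axis runs along the slot. The disc is 76 mm across and yellow, on a dark foot; the slot crosses it through the middle, open at the top and both ends, 17 mm wide (25 mm at its flared mouths), its dark floor 16 mm above the bench.
- peg_a (a point): Centre of the top end of one black upright peg on the disc, 10 mm thick, 30 mm high (from 32 to 62 mm above the bench), 29 mm from the disc's axis, at +90 degrees from the slot's x axis.
- peg_b (a point): The same point of the other, identical peg, across the disc from peg_a (-90 degrees from the slot's x axis).
- bolt: Steel bolt 12 x 12 mm, 0.22 kg, orange lug at its rear end; captive in the guide, slides easily along the jig's x axis. Origin at its underside below the lug's front face, 17 mm above the bench; +x along the bolt, tapered tip at x = +155 mm. Home, lug against guide, its origin is at x = -97 mm in the jig's frame. It starts 100 to 125 mm short of that, tip inside the guide.
- lug (a point): Centre of the rear face of the orange lug, the face to push: 36 mm wide, 36 mm high (from 29 to 65 mm above the bench); this point is 47 mm above the bench and 10 mm behind the bolt's origin.
- spool: Bystander: solder spool with green rims, 56 mm across, 54 mm high, standing near the jig. Origin at the centre of its underside.
- spare_spool: Bystander: a second, like spool, farther off. Origin at the centre of its underside.
- jar: Bystander: small flux jar, 42 mm across, 45 mm high, near the jig. Origin at the centre of its underside.
- driver: Bystander: screwdriver with a red handle lying near the jig, handle to its -x. Origin at its underside.
- phone: Bystander: dark phone lying flat, 150 x 72 x 8 mm. Origin at the centre of its underside.
- bottle: Bystander: blue alcohol bottle, 64 mm across, 150 mm high, off to one side. Origin at the centre of its underside.
- bin: Bystander: blue open parts bin, 110 x 150 x 50 mm. Origin at the centre of its underside.

How it is judged:
On the way, in this order (a step that is already met when the one before it is completed fails the run):
1. the disc's slot is in line with the bolt (angle between the x axis of slot and the x axis of jig, either way round below 0.1 rad), for 0.2 s.
2. the bolt is through the slot and home in the keeper (x of bolt in the frame of jig above -0.101 m), for 0.2 s.
At the end, for the whole second after the job is handed in: The bolt is home (lug within 4 mm of the guide), lying in its channel through the slot, the slot in line with it to 0.1 rad, and bolt and disc are at rest (x of bolt in the frame of jig above -0.101 m and angle between the x axis of slot and the x axis of jig, either way round below 0.1 rad and z of bolt in the frame of jig below 0.027 m and linear speed of bolt below 0.01 m/s and velocity of joint disc between -0.05 and 0.05 rad/s); the robot touches nothing.
It fails at once if the bolt was lifted (10 mm or more) (not (z of bolt in the frame of jig below 0.027 m)).
It fails at once if a solder spool was moved by over 30 mm or lifted (distance of any of spool, spare_spool from where it was at the start of the episode above 0.03 m or height (world z) of any of spool, spare_spool above 0.02 m).
It fails at once if the jar or the bottle was moved by over 30 mm or lifted (distance of any of jar, bottle from where it was at the start of the episode above 0.03 m or height (world z) of any of jar, bottle above 0.02 m).
It fails at once if the screwdriver or the phone was moved by over 30 mm or lifted (distance of any of driver, phone from where it was at the start of the episode above 0.03 m or height (world z) of any of driver, phone above 0.02 m).
It fails at once if the parts bin was moved by over 30 mm or lifted (distance of bin from where it was at the start of the episode above 0.03 m or height (world z) of bin above 0.02 m).
It also fails if it takes over 54 s, if anything falls off the work surface, if the arm or the gripper's body presses on something with over 40 N, if the wrist force passes 120 N, or if a joint passes its speed limit or range.

## Robot

A 7-joint arm with a two-finger parallel gripper is mounted at the origin on the work surface. World frame = base frame: x ahead of the robot, y to its left, z up, the work surface at z = 0. Lengths are in m, angles in rad, forces in N, time in s.
With the tool pointing down it reaches from about 0.425 to 0.925 m from the base axis. Payload 6.8 kg.
Tool frame: the origin (TCP) lies where the fingers leave the gripper's body, on its centre line; the fingertips stand 73 mm ahead of it and the grasp point (between the pads) lies 54 mm ahead of it; z points along the fingers, y is the line along which they close (so a half turn about z gives the same grasp; the last joint's range is limited). The gripper opens to 85 mm and grips with 20 to 120 N. Pads are 22 mm wide; open, the fingers measure 114 mm over their backs; the gripper's body (76 mm by 85 mm) begins 54 mm behind the grasp point. The pads swing forward as they close: fully open they stand 13 mm farther back than shut.
Start: joints at [1.179, 0.477, 0.022, 1.555, -0.011, 1.109, -0.083], TCP at [0.189, -0.648, 0.304] pointing down, gripper open.
Joint ranges: [-2.96, 2.96], [-0.34, 2.1], [-1.41, 1.46], [0.24, 2.44], [-1.37, 4.51], [0.17, 1.92], [-2.96, 2.96]. Speed limits (rad/s): [2.39, 2.39, 3.14, 3.14, 3.14, 3.14, 3.14].

## Interface

Orientations are given as a rotation vector (axis times angle).
In Python, from bench import r gives the robot as it stands.
- The arm moves only by the shell command python3 drive.py [OPENING] [FORCE], which reads ROWS from standard input. ROWS is a JSON object whose key "rows" holds a list of rows, 1 to 5 of them, each of 6 numbers: dx, dy, dz in m, then a rotation vector rx, ry, rz in rad; each row is the pose to reach, as a shift and turn from the pose commanded when the command began, along the tool's axes at that moment; what a row does not reach only later rows make up. A row lasts 1/10 s, in which the tool goes at most 0.05 m and 0.15 rad, less where a joint would pass 70% of its speed; a pose out of reach is approached as far as the arm can. OPENING is the finger opening in m, set as the command begins (- or left out keeps the last). The fingers move at their own pace and stop on an object; FORCE is the grip in N (left out, the last holds). Time passes only in rows, so rows that do not move let the fingers close. It prints the time, the measured TCP pose, the force, the opening and the grip force at its end. Input that does not fit is refused with a message, and nothing moves.
- r.get_obs(): the state, without advancing time (a new reading comes with each control period).
- r.grab_frame(name): name is "side" or "top" or "wrist"; returns (picture, depth): 420x560x3 uint8, blue, green, red; 420x560 float32, m along the optical axis (not along the pixel's ray), 0 where there is no reading.
- r.camera_info(name): a dict with "camera_matrix" (3x3 intrinsics, pixels), "k1" (the pictures are not rectified: a ray, as slopes to the right and down, at radius r is drawn at 1 + k1 r^2 times it, then the intrinsics apply), "R" (3x3) and "t" (3): a world point X has camera coordinates R X + t. Camera axes: x right, y down, z forward; pixel columns grow to the right and rows downward; lengths in m; the calibration is good to about 2 mm. A picture is of the moment at which its call begins: read the wrist's pose just before it. camera_info takes no time and is no camera call; for the wrist camera it gives the pose at the moment of the call.
- r.hand_in(): hands the job in; it is judged then, once.
The state is a dict: "clock": time; "joints": joint angles; "qvel": joint speeds; "tau": joint torques, N m; "tcp_pos": TCP position; "orientation": TCP orientation; "contact_force": force on the tool from outside, world axes, zero at the start; "moment": the same for the moment, N m; "grip_width": finger opening in m; "gripper_force": force on a finger pad.
Only numpy, scipy, OpenCV 4.12 (cv2) and the standard library are available. Lean on these libraries where they do the work, as an engineer would, in place of code of your own. Each camera call takes 0.05 s, during which the arm holds its last target. There are 200 camera calls.

## Working session

There is one attempt and no reset: what is moved stays moved. The work goes in short steps, Python scripts to look and compute and a shell command to move; the robot and the scene stay as the last step left them, time stands still between calls to the robot, and variables do not carry over. Pictures are saved under pics/ and viewed, at most 10 in all, crops included, and the job is handed in when it is done.

```bash
ls; mkdir -p pics
python3 - <<'E'
from bench import r
import cv2,numpy as np
o=r.get_obs();print(o['clock'],o['tcp_pos'],o['orientation'])
for n in ("top","side"):
    im,d=r.grab_frame(n);cv2.imwrite(f"pics/{n}0.png",im);np.savez(f"{n}0.npz",im=im,d=d)
    c=r.camera_info(n);print(n,c)
E
```

```text
bench.py
drive.py
pics
0.0 [ 0.18888125 -0.64754832  0.30293312] [-3.10826140e+00 -4.44084296e-01  6.31803728e-04]
top {'camera_matrix': array([[528.48690231,   0.        , 284.2181091 ],
       [  0.        , 528.48690231, 206.253836  ],
       [  0.        ,   0.        ,   1.        ]]), 'k1': -0.1175152800616741, 'R': array([[-0.01863138, -0.99981977, -0.00364771],
       [-0.99458142,  0.01890673, -0.10222684],
       [ 0.10227739,  0.00172332, -0.99475443]]), 't': array([0.03296477, 0.54505079, 1.55817283])}
side {'camera_matrix': array([[517.96956105,   0.        , 282.01764706],
       [  0.        , 517.96956105, 215.91687528],
       [  0.        ,   0.        ,   1.        ]]), 'k1': -0.014993310773266122, 'R': array([[ 0.99693113, -0.07728616, -0.01245671],
       [-0.0583664 , -0.62777532, -0.77620327],
       [ 0.05216976,  0.77454825, -0.63035968]]), 't': array([-0.5185116 ,  0.07964122,  1.39883686])}
```

View pics/top0.png

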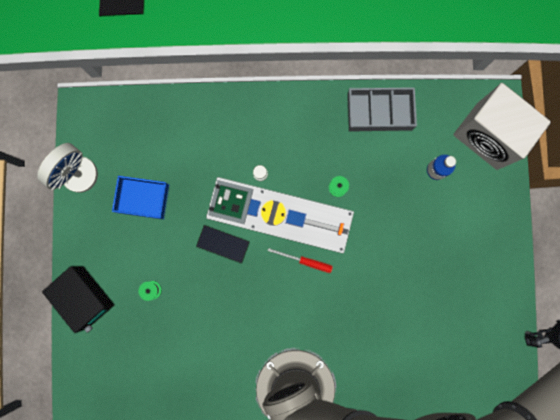

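View pics/side0.png

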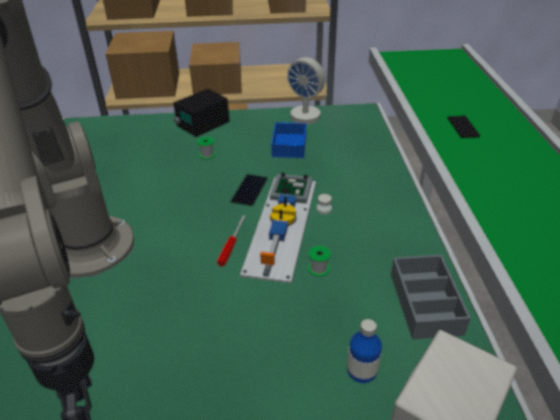

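Top view: the jig runs left to right from (210,195) to (352,235), with the disc at (273,213), guide (295,218) and lug (343,229). The spool at (339,186) is close to the lug, and the driver lies below it. The side view agrees with this layout.

```bash
cat > h.py <<'E'
import cv2,numpy as np
from bench import r
def und(c,uv):
    D=np.array([c['k1'],0,0,0.])
    return cv2.undistortPoints(np.array(uv,float).reshape(-1,1,2),c['camera_matrix'],D,None,None).reshape(-1,2)
def ray(c,uv,z):
    p=und(c,uv);o=-c['R'].T@c['t'];d=np.c_[p,np.ones(len(p))]@c['R']
    return o+d*((z-o[2])/d[:,2])[:,None]
def cent(im,lo,hi,box=None):
    m=cv2.inRange(cv2.cvtColor(im,cv2.COLOR_BGR2HSV),lo,hi)
    if box:
        k=np.zeros_like(m);x0,y0,x1,y1=box;k[y0:y1,x0:x1]=1;m=m*k
    n,l,s,ce=cv2.connectedComponentsWithStats(m)
    i=1+np.argsort(-s[1:,4])[:4]
    return m,[(s[j,4],ce[j].round(1),s[j,:4]) for j in i if s[j,4]>4]
E
python3 - <<'E'
from h import *
f=np.load('top0.npz');im=f['im'];c=r.camera_info('top')
box=(190,150,370,280)
for n,lo,hi,z in (('yellow',(22,120,120),(35,255,255),.032),('orange',(8,150,120),(18,255,255),.065),('blue',(100,130,60),(125,255,255),.036),('green',(50,150,120),(75,255,255),.054),('red',(0,150,80),(6,255,255),.02),('white',(0,0,150),(180,40,255),.01)):
    for a,ce,b in cent(im,lo,hi,box)[1]: print(n,a,ce,b,ray(c,[ce],z)[0].round(4))
cv2.imwrite('pics/t1.png',cv2.resize(im[160:290,190:370],None,fx=4.4,fy=4.4,interpolation=cv2.INTER_CUBIC))
E
```

```text
yellow 177 [279.1 214.2] [273 203  13  22] [0.5216 0.0384 0.032 ]
yellow 170 [266.7 210.6] [261 201  13  22] [0.5331 0.0753 0.032 ]
orange 36 [340.4 229.1] [338 224   5  11] [ 0.4716 -0.1402  0.065 ]
blue 208 [295.5 218. ] [287 211  18  15] [ 0.5089 -0.0103  0.036 ]
blue 131 [253.3 207.2] [248 200  12  16] [0.5437 0.1151 0.036 ]
green 311 [338.4 186. ] [329 176  20  21] [ 0.6002 -0.1392  0.054 ]
red 242 [315.8 264.4] [300 257  32  16] [ 0.37   -0.0684  0.02  ]
white 3741 [297.  219.2] [206 177 148  76] [ 0.5073 -0.0152  0.01  ]
white 182 [259.8 172.6] [253 165  15  16] [0.6523 0.0955 0.01  ]
white 76 [283.1 253.9] [268 248  32  12] [0.4033 0.0288 0.01  ]
white 44 [226.4 194.4] [224 190   6  10] [0.5871 0.1983 0.01  ]
```

View pics/t1.png

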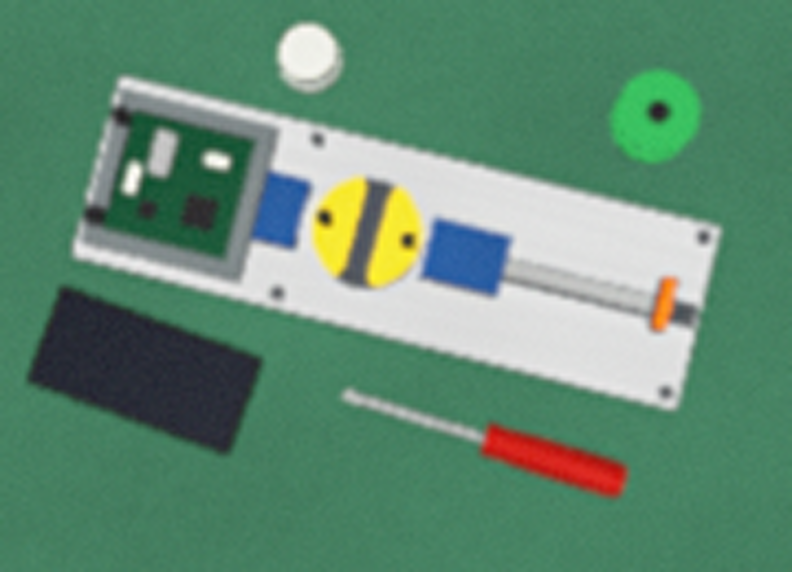

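The slot is about 92° off the bolt axis, so I'll turn it counterclockwise. The part-open fingers will straddle the disc axis and push both pegs.

```bash
cat >> h.py <<'E'
from scipy.spatial.transform import Rotation as Ro
def to(x,y,z,yaw):  # yaw: world angle of tool y, deg
    o=r.get_obs();R=Ro.from_rotvec(o['orientation']);a=np.radians(yaw)
    T=np.c_[[-np.sin(a-np.pi),np.cos(a-np.pi),0],[np.cos(a),np.sin(a),0],[0,0,-1]]
    T[:,0]=np.cross(T[:,1],T[:,2])
    ty=R.as_matrix()[:,1]
    print('t',o['clock'],'pos',o['tcp_pos'].round(4),'yaw',np.degrees(np.arctan2(ty[1],ty[0])).round(1),'j7',o['joints'][6].round(2))
    print('d',R.inv().apply(np.array([x,y,z])-o['tcp_pos']).round(4),'rot',(R.inv()*Ro.from_matrix(T)).as_rotvec().round(3))
E
python3 - <<'E'
from h import *
f=np.load('top0.npz');im=f['im'];c=r.camera_info('top')
m=cv2.inRange(cv2.cvtColor(im,cv2.COLOR_BGR2HSV),(0,0,140),(180,60,255))
m[:170]=0;m[250:]=0;m[:,:200]=0;m[:,356:]=0
n,l,s,ce=cv2.connectedComponentsWithStats(m);j=1+np.argmax(s[1:,4])
p=ray(c,np.argwhere(l==j)[:,::-1],.01)[:,:2].astype(np.float32)
print(cv2.minAreaRect(p*1000))
g=ray(c,[(295.5,218),(253.3,207.2)],.036);d=g[1]-g[0];print(np.degrees(np.arctan2(d[1],d[0])),np.linalg.norm(d))
to(.5275,.057,.303,10)
E
echo '{"rows": [[0.03, -0.0335, 0, 0, 0, -0.13], [0.06, -0.067, 0, 0, 0, -0.26], [0.09, -0.1, 0, 0, 0, -0.39], [0.12, -0.134, 0, 0, 0, -0.52], [0.15, -0.167, 0, 0, 0, -0.65]]}' | python3 drive.py .034
python3 -c "
from h import *
to(.5275,.057,.303,10)"
```

```text
((522.8201293945312, 37.652130126953125), (433.5892333984375, 133.76535034179688), 74.65927124023438)
74.51505913057181 0.13007514537700166
t 0.1 pos [ 0.1889 -0.6476  0.303 ] yaw -73.7 j7 -0.08
d [ 0.5223 -0.5816  0.0009] rot [-1.000e-03 -1.000e-03 -1.462e+00]
clock: 0.6
tcp_pos: [0.2866, -0.4437, 0.3036]
orientation: [-2.801, -1.421, 0.0]
contact_force: [1.9, -0.4, -0.7]
grip_width: 0.034
gripper_force: 0.0
t 0.6 pos [ 0.2866 -0.4437  0.3036] yaw -36.2 j7 0.2
d [ 0.5463 -0.1012  0.0007] rot [-0.001 -0.    -0.806]
```

```bash
echo '{"rows": [[0.045, -0.008, 0, 0, 0, -0.13], [0.09, -0.016, 0, 0, 0, -0.26], [0.135, -0.025, 0, 0, 0, -0.39], [0.18, -0.033, 0, 0, 0, -0.52], [0.225, -0.041, 0, 0, 0, -0.65]]}' | python3 drive.py 
python3 -c "
from h import *
to(.5278,.057,.303,10)"
```

```text
clock: 1.1
tcp_pos: [0.3874, -0.2387, 0.3039]
orientation: [2.201, 2.241, -0.0]
contact_force: [1.2, -0.8, 0.6]
grip_width: 0.034
gripper_force: 0.0
t 1.1 pos [ 0.3874 -0.2387  0.3039] yaw 1.0 j7 0.36
d [0.2931 0.1458 0.0008] rot [-0.     0.    -0.156]
```

```bash
echo '{"rows": [[0.04, 0.02, 0, 0, 0, -0.05], [0.08, 0.04, 0, 0, 0, -0.1], [0.12, 0.06, 0, 0, 0, -0.12], [0.16, 0.08, 0, 0, 0, -0.12], [0.2, 0.1, 0, 0, 0, -0.12]]}' | python3 drive.py 
python3 -c "
from h import *
to(.5278,.057,.2,10)"
```

```text
clock: 1.6
tcp_pos: [0.4848, -0.0376, 0.3038]
orientation: [2.069, 2.364, -0.001]
contact_force: [0.8, 0.4, 0.6]
grip_width: 0.0341
gripper_force: 0.0
t 1.6 pos [ 0.4848 -0.0376  0.3038] yaw 7.6 j7 -0.06
d [0.0881 0.0552 0.1037] rot [-0.     0.    -0.042]
```

```bash
echo '{"rows": [[0.035, 0.022, 0.02, 0, 0, 0], [0.07, 0.044, 0.04, 0, 0, -0.02], [0.084, 0.054, 0.07, 0, 0, -0.02], [0.084, 0.054, 0.104, 0, 0, -0.02], [0.084, 0.054, 0.104, 0, 0, -0.02]]}' | python3 drive.py
python3 - <<'E'
from h import *
to(.5278,.057,.125,10)
for n in('wrist','side'):
    im,d=r.grab_frame(n);np.savez(n+'1.npz',im=im,d=d);
    if n=='side': im=cv2.resize(im[140:260,200:360],None,fx=5,fy=5)
    cv2.imwrite(f'pics/{n}1.png',im)
c=r.camera_info('wrist');print(c)
E
```

```text
clock: 2.1
tcp_pos: [0.5242, 0.0512, 0.1958]
orientation: [-2.039, -2.382, 0.01]
contact_force: [-1.1, -0.9, 0.1]
grip_width: 0.034
gripper_force: 0.0
t 2.1 pos [0.5242 0.0512 0.1958] yaw 8.9 j7 -0.35
d [0.0051 0.0051 0.0708] rot [-0.009 -0.001 -0.02 ]
{'camera_matrix': array([[298.68863213,   0.        , 279.38967845],
       [  0.        , 298.68863213, 209.71782608],
       [  0.        ,   0.        ,   1.        ]]), 'k1': -0.05640446034869886, 'R': array([[ 0.98814255,  0.15352868, -0.00180373],
       [ 0.14874527, -0.95431075,  0.25916371],
       [ 0.03806774, -0.25635899, -0.96583172]]), 't': array([-0.52760065, -0.03592695,  0.27010928])}
```

View pics/wrist1.png

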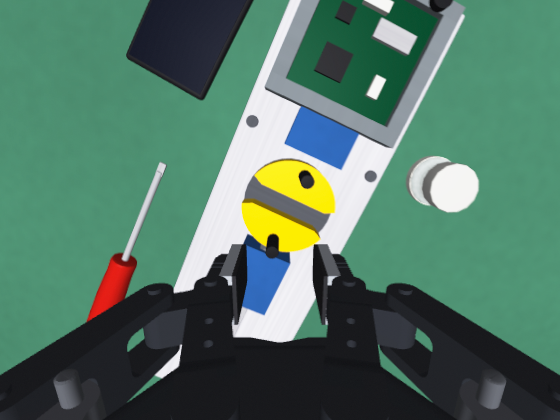

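View pics/side1.png

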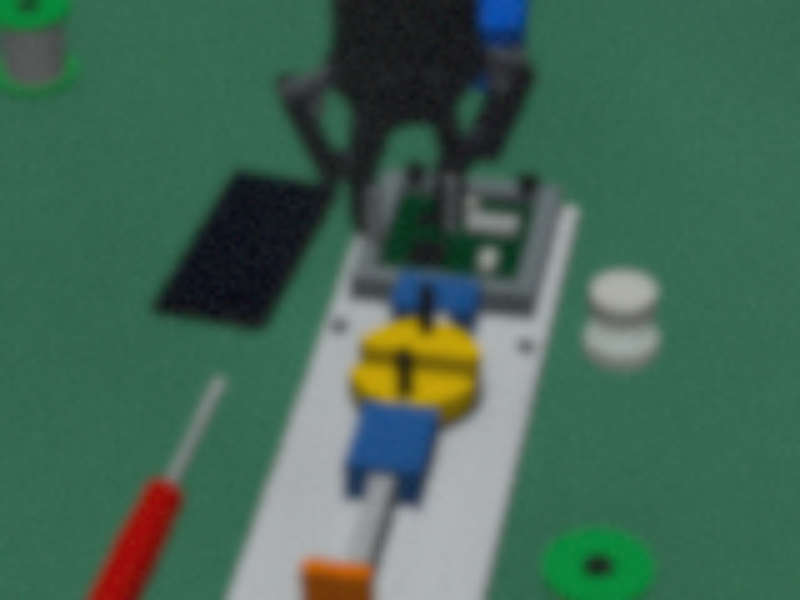

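The wrist picture shows the disc at (290,205), its pegs at (306,178) and (272,245), and the two finger pads at (238,280) and (321,280). I'll get the fingertip depth from the wrist depth map.

Run:
```python
from h import *
f=np.load('wrist1.npz');im=f['im'];d=f['d'];c=r.camera_info('wrist');o=r.get_obs()
R=Ro.from_rotvec(o['orientation'])
v,u=np.mgrid[235:345:6,195:380:4];v=v.ravel();u=u.ravel();z=d[v,u]
p=und(c,np.c_[u,v]);X=(np.c_[p,np.ones(len(p))]*z[:,None]-c['t'])@c['R']
T=R.inv().apply(X-o['tcp_pos'])*1000
k=(z>0)&(T[:,2]<95)&(T[:,2]>30)&(abs(T[:,1])<60)
T=T[k]
print('n',k.sum(),'z hist',np.histogram(T[:,2],bins=range(30,96,5)))
for lo,hi in ((35,45),(45,55),(55,65),(65,75)):
    s=T[(T[:,2]>lo)&(T[:,2]<hi)]
    if len(s): print(lo,'x',s[:,0].min().round(),s[:,0].max().round(),'y',[np.round(np.percentile(q,(0,50,100))) for q in (s[s[:,1]<0,1],s[s[:,1]>0,1]) if len(q)])
print('ztop',np.sort(T[T[:,2]<85][:,2])[-8:].round(1))
# pegs tops (black) and disc via wrist
hsv=cv2.cvtColor(im,cv2.COLOR_BGR2HSV)
for a,ce,b in cent(im,(22,120,120),(35,255,255))[1][:2]: print(a,ce,ray(c,[ce],.032)[0].round(4))
```

```text
n 130 z hist (array([28, 20, 18, 16, 13, 23, 12,  0,  0,  0,  0,  0,  0]), array([30, 35, 40, 45, 50, 55, 60, 65, 70, 75, 80, 85, 90, 95]))
35 x -9.0 12.0 y [array([-24., -18., -17.]), array([17., 18., 23.])]
45 x -9.0 12.0 y [array([-31., -23., -17.]), array([17., 21., 30.])]
55 x -8.0 12.0 y [array([-30., -19., -17.]), array([17., 18., 30.])]
ztop [63.6 63.6 63.8 64.  64.1 64.5 64.5 64.5]
2385 [297.9 183.9] [0.5372 0.0765 0.032 ]
2331 [276.8 226.6] [0.5259 0.0382 0.032 ]
```

```bash
python3 -c "
from h import *
to(.5285,.057,.107,10)"
```

```text
t 2.2 pos [0.5266 0.0509 0.1999] yaw 8.8 j7 -0.35
d [0.0057 0.003  0.0929] rot [-0.002 -0.    -0.022]
```

```bash
echo '{"rows": [[0.006, 0.003, 0, 0, 0, -0.02], [0.006, 0.003, 0.02, 0, 0, -0.02], [0.006, 0.003, 0.045, 0, 0, -0.02], [0.006, 0.003, 0.07, 0, 0, -0.02], [0.006, 0.003, 0.093, 0, 0, -0.02]]}' | python3 drive.py; echo '{"rows": [[0, 0, 0, 0, 0, 0], [0, 0, 0, 0, 0, 0]]}' | python3 drive.py
python3 - <<'E'
from h import *
to(.5285,.057,.107,10)
im,d=r.grab_frame('wrist');c=r.camera_info('wrist')
for a,ce,b in cent(im,(22,120,120),(35,255,255))[1][:2]: print(a,ce,ray(c,[ce],.032)[0].round(4))
cv2.imwrite('pics/w2.png',im)
E
```

```text
clock: 2.7
tcp_pos: [0.5304, 0.0576, 0.108]
orientation: [2.02, 2.403, 0.004]
contact_force: [0.4, 0.1, -0.1]
grip_width: 0.0343
gripper_force: 0.0
clock: 2.9
tcp_pos: [0.5299, 0.0578, 0.1084]
orientation: [2.02, 2.404, 0.002]
contact_force: [0.6, 0.2, -0.1]
grip_width: 0.0338
gripper_force: 0.0
t 2.9 pos [0.5299 0.0578 0.1084] yaw 9.9 j7 -0.45
d [-0.0006 -0.0015  0.0014] rot [ 0.002  0.    -0.002]
4858 [286.5 217.8] [0.53   0.0805 0.032 ]
3159 [278.3 290.6] [0.533  0.0387 0.032 ]
```

View pics/w2.png

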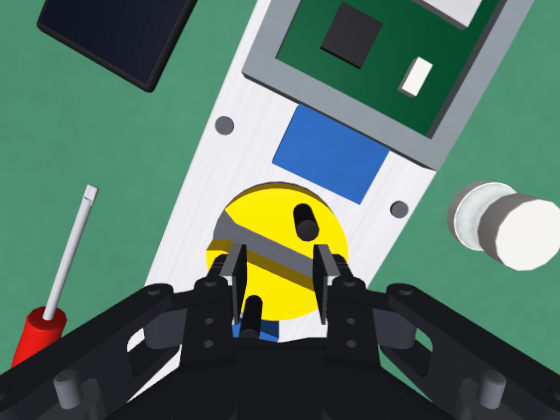

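Fingers are down between the pegs at (306,222) and (252,315). Now turning counterclockwise.

```bash
echo '{"rows": [[0, 0, 0, 0, 0, -0.12], [0, 0, 0, 0, 0, -0.24], [0, 0, 0, 0, 0, -0.36], [0, 0, 0, 0, 0, -0.48], [0, 0, 0, 0, 0, -0.6]]}' | python3 drive.py; echo '{"rows": [[0, 0, 0, 0, 0, -0.12], [0, 0, 0, 0, 0, -0.24], [0, 0, 0, 0, 0, -0.36], [0, 0, 0, 0, 0, -0.48], [0, 0, 0, 0, 0, -0.6]]}' | python3 drive.py;python3 -c "
from h import *
to(.5285,.057,.107,120)"
```

```text
clock: 3.45
tcp_pos: [0.5303, 0.0577, 0.109]
orientation: [1.213, 2.894, 0.002]
contact_force: [0.4, 1.1, -1.3]
grip_width: 0.0338
gripper_force: 2.4
clock: 3.95
tcp_pos: [0.5296, 0.0584, 0.109]
orientation: [0.303, 3.125, 0.001]
contact_force: [-2.5, 2.2, 0.8]
grip_width: 0.034
gripper_force: 2.9
t 3.95 pos [0.5296 0.0584 0.109 ] yaw 78.9 j7 0.56
d [ 0.0008 -0.0016  0.002 ] rot [ 0.     0.003 -0.717]
```

```bash
echo '{"rows": [[0, 0, 0, 0, 0, -0.12], [0, 0, 0, 0, 0, -0.24], [0, 0, 0, 0, 0, -0.36], [0, 0, 0, 0, 0, -0.48], [0, 0, 0, 0, 0, -0.6]]}' | python3 drive.py; echo '{"rows": [[0, 0, 0, 0, 0, -0.08], [0, 0, 0, 0, 0, -0.08]]}' | python3 drive.py
python3 - <<'E'
from h import *
to(.5285,.057,.107,120)
for n in('wrist','top'):
    im,d=r.grab_frame(n);c=r.camera_info(n)
    cv2.imwrite(f'pics/{n}3.png',im)
    for a,ce,b in cent(im,(22,120,120),(35,255,255),None if n=='wrist' else (190,150,370,280))[1][:3]: print(n,a,ce,ray(c,[ce],.032)[0].round(4))
E
```

```text
clock: 4.45
tcp_pos: [0.5287, 0.0586, 0.1088]
orientation: [-0.635, 3.076, 0.0]
contact_force: [-4.5, 3.4, 3.0]
grip_width: 0.0338
gripper_force: 4.2
clock: 4.65
tcp_pos: [0.5286, 0.0586, 0.1088]
orientation: [-0.754, 3.049, 0.001]
contact_force: [-5.0, 3.3, 4.7]
grip_width: 0.034
gripper_force: 2.8
t 4.65 pos [0.5286 0.0586 0.1088] yaw 117.8 j7 1.14
d [ 0.0009 -0.0014  0.0018] rot [ 0.     0.001 -0.039]
wrist 4021 [249.3 266. ] [0.5403 0.0473 0.032 ]
wrist 3912 [298.7 217.5] [0.5042 0.0576 0.032 ]
```

View pics/wrist3.png

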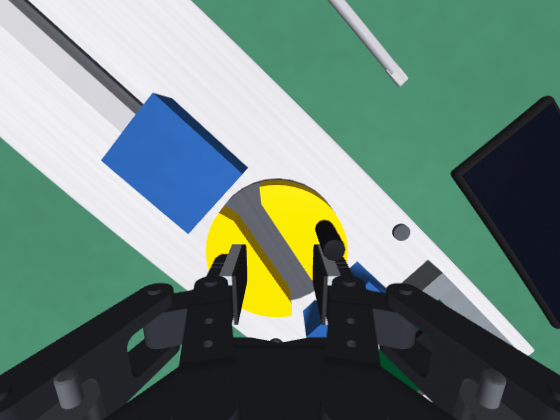

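The slot runs from (240,200) to (300,295) in the wrist view and is still some degrees short of the guide's axis. I'll measure it from the slot floor.

```bash
cat >> h.py <<'E'
def slotang(im,c):
    hsv=cv2.cvtColor(im,cv2.COLOR_BGR2HSV)
    v,u=np.mgrid[0:420,0:560];X=ray(c,np.c_[u.ravel(),v.ravel()],.016).reshape(420,560,3)
    rr=np.hypot(X[...,0]-.528,X[...,1]-.057)
    g=cv2.inRange(hsv,(90,0,60),(150,90,150))*(rr<.030).astype(np.uint8)
    n,l,s,ce=cv2.connectedComponentsWithStats(g);j=1+np.argmax(s[1:,4])
    P=X[l==j][:,:2]; m=P.mean(0);w,V=np.linalg.eigh(np.cov((P-m).T));d=V[:,1]
    a=np.degrees(np.arctan2(d[1],d[0]))%180
    b=cv2.inRange(hsv,(105,150,60),(125,255,255))
    print('floor n',s[j,4],'mean',m.round(4),'sd',np.sqrt(w).round(4),'angle',a.round(2))
    ct=max(cv2.findContours(b,cv2.RETR_EXTERNAL,cv2.CHAIN_APPROX_NONE)[0],key=cv2.contourArea)
    q=cv2.approxPolyDP(ct,6,True)[:,0].astype(float);Q=ray(c,q,.036)[:,:2]
    for i in range(len(Q)):
        e=Q[i]-Q[i-1];print('  guide edge',q[i-1],q[i],(np.linalg.norm(e)*1000).round(1),(np.degrees(np.arctan2(e[1],e[0]))%180).round(1))
E
python3 - <<'E'
from h import *
slotang(cv2.imread('pics/wrist3.png'),r.camera_info('wrist'))
E
```

```text
floor n 2179 mean [0.5286 0.0551] sd [0.0038 0.0172] angle 59.51
  guide edge [172.  99.] [153.  93.] 9.0 99.9
  guide edge [153.  93.] [102. 160.] 41.2 164.6
  guide edge [102. 160.] [188. 232.] 53.6 74.9
  guide edge [188. 232.] [246. 167.] 44.6 164.9
  guide edge [246. 167.] [172.  99.] 45.3 74.4
```

```bash
echo '{"rows": [[0, 0, 0, 0, 0, -0.1], [0, 0, 0, 0, 0, -0.18], [0, 0, 0, 0, 0, -0.24], [0, 0, 0, 0, 0, -0.24]]}' | python3 drive.py
python3 - <<'E'
from h import *
to(.5285,.057,.107,133)
im,d=r.grab_frame('wrist');cv2.imwrite('pics/w4.png',im)
slotang(im,r.camera_info('wrist'))
E
```

```text
clock: 5.15
tcp_pos: [0.5282, 0.0583, 0.1086]
orientation: [1.113, -2.938, 0.0]
contact_force: [-6.2, 2.8, 2.3]
grip_width: 0.034
gripper_force: 2.8
t 5.15 pos [0.5282 0.0583 0.1086] yaw 131.5 j7 1.35
d [ 0.0007 -0.0012  0.0016] rot [ 0.    -0.    -0.026]
floor n 2185 mean [0.5291 0.0553] sd [0.0038 0.0172] angle 73.3
  guide edge [265. 166.] [197.  67.] 53.1 75.5
  guide edge [197.  67.] [127. 120.] 40.9 164.7
  guide edge [127. 120.] [196. 213.] 53.6 74.8
  guide edge [196. 213.] [265. 166.] 41.6 165.3
```

```bash
echo '{"rows": [[0, 0, 0, 0, 0, -0.015], [0, 0, 0, 0, 0, -0.03], [0, 0, 0, 0, 0, -0.03]]}' | python3 drive.py
python3 - <<'E'
from h import *
im,d=r.grab_frame('wrist');slotang(im,r.camera_info('wrist'))
E
echo '{"rows": [[0, 0, 0, 0, 0, 0.08], [0, 0, 0, 0, 0, 0.16], [0, 0, -0.03, 0, 0, 0.16], [0, 0, -0.07, 0, 0, 0.16], [0, 0, -0.1, 0, 0, 0.16]]}' | python3 drive.py 0
echo '{"rows": [[0, 0, 0, 0, 0, 0], [0, 0, 0, 0, 0, 0]]}' | python3 drive.py
python3 - <<'E'
from h import *
im,d=r.grab_frame('wrist');cv2.imwrite('pics/w5.png',im);slotang(im,r.camera_info('wrist'))
u=np.array([np.cos(np.radians(74.7)),np.sin(np.radians(74.7))])
im,d=r.grab_frame('top')
for a,ce,b in cent(im,(8,150,120),(18,255,255),(190,150,370,280))[1]: print('lug',a,ce,ray(r.camera_info('top'),[ce],.065)[0].round(4))
p=np.array([.528,.057])-.250*u;print('pre',p);to(p[0],p[1],.209,74.7)
E
```

```text
clock: 5.5
tcp_pos: [0.5282, 0.0582, 0.1086]
orientation: [1.155, -2.921, 0.0]
contact_force: [-5.7, 2.1, 3.6]
grip_width: 0.0339
gripper_force: 3.4
floor n 2189 mean [0.5291 0.0553] sd [0.0038 0.0172] angle 75.04
  guide edge [268. 165.] [203.  65.] 52.7 75.8
  guide edge [203.  65.] [130. 116.] 41.3 164.4
  guide edge [130. 116.] [197. 211.] 53.7 75.1
  guide edge [197. 211.] [268. 165.] 42.0 165.8
clock: 6.05
tcp_pos: [0.5299, 0.0579, 0.2107]
orientation: [-0.915, 3.002, -0.003]
contact_force: [0.7, -0.3, 0.8]
grip_width: -0.0
gripper_force: 0.0
clock: 6.25
tcp_pos: [0.5298, 0.0572, 0.2087]
orientation: [-0.914, 3.003, -0.004]
contact_force: [-0.3, -0.4, -0.5]
grip_width: 0.0002
gripper_force: 0.0
floor n 939 mean [0.5277 0.0564] sd [0.0038 0.0173] angle 75.25
  guide edge [266. 151.] [218. 101.] 52.8 77.7
  guide edge [218. 101.] [183. 136.] 39.1 165.9
  guide edge [183. 136.] [229. 185.] 52.7 75.6
  guide edge [229. 185.] [266. 151.] 41.1 165.8
lug 14 [341.1 226.1] [ 0.4803 -0.1425  0.065 ]
pre [ 0.46203174 -0.18413935]
t 6.35 pos [0.5287 0.057  0.2068] yaw 123.9 j7 1.37
d [ 0.1899 -0.163  -0.0019] rot [-0.001 -0.     0.859]
```

View pics/w5.png

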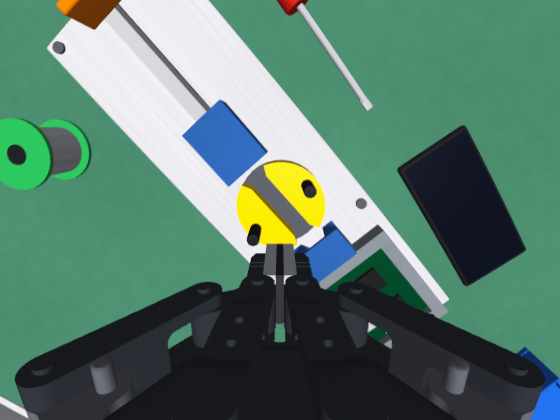

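The slot is lined up with the bolt (75.2° against 75°) and the hand is clear. Next I'll go behind the lug with the fist closed, turning so the finger sides face the lug.

```bash
echo '{"rows": [[0.025, -0.022, 0, 0, 0, 0.13], [0.05, -0.044, 0, 0, 0, 0.26], [0.075, -0.066, 0, 0, 0, 0.39], [0.1, -0.086, 0, 0, 0, 0.52], [0.125, -0.107, 0, 0, 0, 0.65]]}' | python3 drive.py
python3 -c "
from h import *
to(.462,-.1841,.2,-15.3)"
```

```text
clock: 6.85
tcp_pos: [0.4838, -0.1022, 0.206]
orientation: [-0.099, -3.138, -0.0]
contact_force: [0.3, 0.9, 0.1]
grip_width: 0.0003
gripper_force: 0.0
t 6.85 pos [ 0.4838 -0.1022  0.206 ] yaw 86.4 j7 1.12
d [ 0.0166 -0.0831  0.006 ] rot [-1.000e-03 -2.000e-03  1.775e+00]
```

```bash
echo '{"rows": [[0.004, -0.02, 0, 0, 0, 0.13], [0.008, -0.04, 0, 0, 0, 0.26], [0.012, -0.06, 0, 0, 0, 0.39], [0.016, -0.08, 0, 0, 0, 0.52], [0.016, -0.083, 0, 0, 0, 0.65]]}' | python3 drive.py
echo '{"rows": [[0, 0, 0, 0, 0, 0.13], [0, 0, 0, 0, 0, 0.26], [0, 0, 0, 0, 0, 0.39], [0, 0, 0, 0, 0, 0.52], [0, 0, 0, 0, 0, 0.65]]}' | python3 drive.py
echo '{"rows": [[0, 0, 0, 0, 0, 0.13], [0, 0, 0, 0, 0, 0.26], [0, 0, 0, 0, 0, 0.39], [0, 0, 0, 0, 0, 0.45], [0, 0, 0, 0, 0, 0.45]]}' | python3 drive.py
python3 -c "
from h import *
to(.462,-.1841,.113,-15.3)
im,d=r.grab_frame('top')
for a,ce,b in cent(im,(5,130,100),(18,255,255),(190,150,370,250))[1]: print('lug',a,ce,ray(r.camera_info('top'),[ce],.065)[0].round(4))"
```

```text
clock: 7.35
tcp_pos: [0.4626, -0.1856, 0.2057]
orientation: [-1.102, -2.939, 0.002]
contact_force: [0.4, 0.5, -0.6]
grip_width: -0.0003
gripper_force: 0.0
clock: 7.85
tcp_pos: [0.4636, -0.1828, 0.206]
orientation: [-1.978, -2.438, 0.001]
contact_force: [-0.0, -0.1, 0.0]
grip_width: -0.0003
gripper_force: 0.0
clock: 8.35
tcp_pos: [0.4637, -0.1827, 0.2061]
orientation: [-2.468, -1.942, 0.002]
contact_force: [-0.2, 0.1, -0.5]
grip_width: 0.0002
gripper_force: 0.0
t 8.35 pos [ 0.4637 -0.1827  0.2061] yaw -13.6 j7 -0.25
d [-0.0018 -0.0011  0.0931] rot [-0.002  0.     0.03 ]
lug 42 [340.5 228.7] [ 0.4727 -0.1405  0.065 ]
```

```bash
echo '{"rows": [[-0.002, -0.001, 0.02, 0, 0, 0.03], [-0.002, -0.001, 0.045, 0, 0, 0.03], [-0.002, -0.001, 0.07, 0, 0, 0.03], [-0.002, -0.001, 0.093, 0, 0, 0.03], [-0.002, -0.001, 0.093, 0, 0, 0.03]]}' | python3 drive.py
echo '{"rows": [[0.01, 0, 0, 0, 0, 0], [0.02, 0, 0, 0, 0, 0], [0.03, 0, 0, 0, 0, 0], [0.04, 0, 0, 0, 0, 0], [0.05, 0, 0, 0, 0, 0]]}' | python3 drive.py
python3 -c "
from h import *
to(.528-.2639*.11,.057-.9646*.11,.113,-15.3)"
```

```text
clock: 8.9
tcp_pos: [0.4607, -0.184, 0.1111]
orientation: [-2.491, -1.905, 0.005]
contact_force: [0.1, -0.4, 0.5]
grip_width: -0.0
gripper_force: 0.0
clock: 9.4
tcp_pos: [0.4765, -0.1357, 0.1146]
orientation: [2.496, 1.905, 0.0]
contact_force: [-1.3, -1.6, 2.0]
grip_width: 0.0
gripper_force: 1.1
t 9.4 pos [ 0.4765 -0.1357  0.1146] yaw -15.3 j7 -0.49
d [ 0.0895 -0.0012  0.0016] rot [0.001 0.001 0.   ]
```

```bash
echo '{"rows": [[0.01, 0, 0, 0, 0, 0], [0.02, 0, 0, 0, 0, 0], [0.03, 0, 0, 0, 0, 0], [0.04, 0, 0, 0, 0, 0], [0.05, 0, 0, 0, 0, 0]]}' | python3 drive.py
echo '{"rows": [[0.006, 0, 0, 0, 0, 0], [0.012, 0, 0, 0, 0, 0], [0.018, 0, 0, 0, 0, 0], [0.021, 0, 0, 0, 0, 0], [0.024, 0, 0, 0, 0, 0]]}' | python3 drive.py
python3 -c "
from h import *
to(.528-.2639*.119,.057-.9646*.119,.113,-15.3)"
```

```text
clock: 9.9
tcp_pos: [0.4893, -0.0873, 0.1139]
orientation: [2.497, 1.906, -0.0]
contact_force: [-0.4, -2.2, 1.9]
grip_width: 0.0003
gripper_force: 1.2
clock: 10.4
tcp_pos: [0.4955, -0.0649, 0.1139]
orientation: [2.497, 1.906, -0.0]
contact_force: [-0.3, -2.7, 1.6]
grip_width: 0.0001
gripper_force: 1.2
t 10.4 pos [ 0.4955 -0.0649  0.1139] yaw -15.3 j7 -0.64
d [ 0.0071 -0.0008  0.0009] rot [-0.  0. -0.]
```

Passing freely through the slot; I'll push on gently until it stops.

```bash
for i in 1; do echo '{"rows": [[0.002, 0, 0, 0, 0, 0], [0.004, 0, 0, 0, 0, 0], [0.006, 0, 0, 0, 0, 0], [0.006, 0, 0, 0, 0, 0]]}' | python3 drive.py; done
echo '{"rows": [[0.001, 0, 0, 0, 0, 0], [0.002, 0, 0, 0, 0, 0], [0.003, 0, 0, 0, 0, 0], [0.003, 0, 0, 0, 0, 0]]}' | python3 drive.py
python3 -c "
from h import *
to(.528-.2639*.119,.057-.9646*.119,.113,-15.3)"
```

```text
clock: 10.8
tcp_pos: [0.4971, -0.0588, 0.1139]
orientation: [-2.497, -1.906, -0.001]
contact_force: [-0.5, 0.1, 0.6]
grip_width: -0.0001
gripper_force: 0.4
clock: 11.2
tcp_pos: [0.4977, -0.0569, 0.1139]
orientation: [2.498, 1.905, -0.002]
contact_force: [-2.7, -4.7, 2.7]
grip_width: 0.0
gripper_force: 2.3
t 11.2 pos [ 0.4977 -0.0569  0.1139] yaw -15.3 j7 -0.66
d [-0.0011 -0.0008  0.0009] rot [-0.     0.001 -0.001]
```

```bash
echo '{"rows": [[0.001, 0, 0, 0, 0, 0], [0.002, 0, 0, 0, 0, 0], [0.003, 0, 0, 0, 0, 0], [0.003, 0, 0, 0, 0, 0]]}' | python3 drive.py
echo '{"rows": [[0.001, 0, 0, 0, 0, 0], [0.002, 0, 0, 0, 0, 0], [0.003, 0, 0, 0, 0, 0], [0.003, 0, 0, 0, 0, 0]]}' | python3 drive.py
```

```text
clock: 11.6
tcp_pos: [0.4978, -0.0566, 0.1139]
orientation: [2.498, 1.901, -0.007]
contact_force: [-3.8, -11.9, 6.4]
grip_width: -0.0002
gripper_force: 6.0
clock: 12.0
tcp_pos: [0.4979, -0.0563, 0.1139]
orientation: [2.499, 1.897, -0.013]
contact_force: [-5.6, -18.7, 10.0]
grip_width: -0.0002
gripper_force: 9.7
```

It's against a firm stop. Backing off, lifting and checking.

```bash
echo '{"rows": [[-0.008, 0, 0, 0, 0, 0], [-0.02, 0, 0, 0, 0, 0], [-0.035, 0, 0, 0, 0, 0], [-0.05, 0, -0.03, 0, 0, 0], [-0.06, 0, -0.07, 0, 0, 0]]}' | python3 drive.py
echo '{"rows": [[-0.04, 0, -0.04, 0, 0, 0], [-0.08, 0, -0.07, 0, 0, 0], [-0.12, 0, -0.07, 0, 0, 0], [-0.16, 0, -0.07, 0, 0, 0], [-0.16, 0, -0.07, 0, 0, 0]]}' | python3 drive.py
echo '{"rows": [[0, 0, 0, 0, 0, 0], [0, 0, 0, 0, 0, 0]]}' | python3 drive.py
python3 - <<'E'
from h import *
c=r.camera_info('top');im,d=r.grab_frame('top')
a,ce,b=cent(im,(5,130,100),(18,255,255),(190,150,370,250))[1][0]
p=ray(c,[ce],.065)[0];u=np.array([.2639,.9646]);print('lug',a,ce,p.round(4),'x',((p[:2]-[.528,.057])@u).round(4),'home -0.102')
y=[ray(c,[q[1]],.032)[0] for q in cent(im,(22,120,120),(35,255,255),(190,150,370,280))[1][:2]]
e=y[0]-y[1];print('peg line',(np.degrees(np.arctan2(e[1],e[0]))%180).round(1),'want 164.7')
cv2.imwrite('pics/t6.png',cv2.resize(im[160:290,190:370],None,fx=4.4,fy=4.4,interpolation=cv2.INTER_CUBIC))
E
```

```text
clock: 12.5
tcp_pos: [0.4817, -0.1095, 0.1829]
orientation: [-2.494, -1.903, 0.004]
contact_force: [1.1, -0.2, 0.3]
grip_width: 0.0004
gripper_force: 0.0
clock: 13.0
tcp_pos: [0.4386, -0.2692, 0.2538]
orientation: [2.505, 1.893, -0.003]
contact_force: [-0.0, -0.6, -0.0]
grip_width: -0.0002
gripper_force: 0.0
clock: 13.2
tcp_pos: [0.4416, -0.2615, 0.2537]
orientation: [-2.495, -1.908, -0.001]
contact_force: [0.1, 0.4, -0.8]
grip_width: -0.0001
gripper_force: 0.0
lug 37 [306.2 220.4] [ 0.499  -0.0408  0.065 ] x -0.102 home -0.102
peg line 166.2 want 164.7
```

View pics/t6.png

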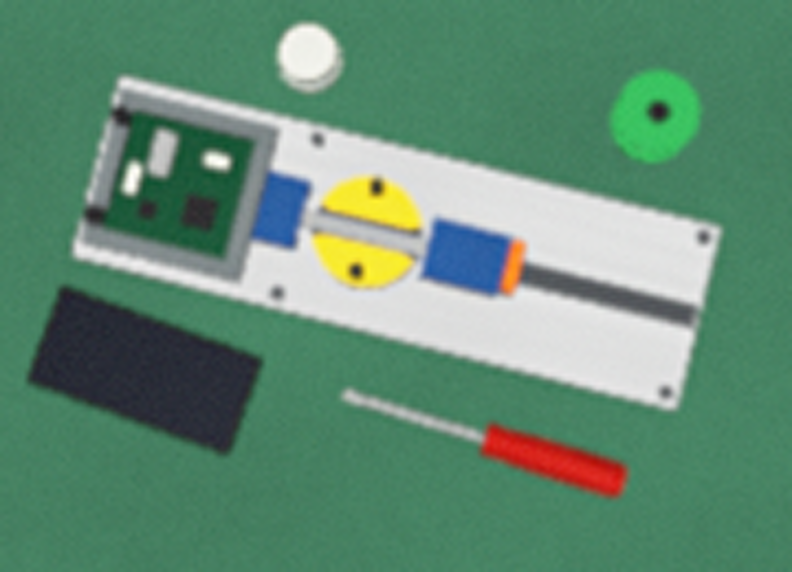

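The lug at (512,267) is against the guide, the bolt runs through the slot into the keeper, nothing else has moved, and the hand is clear.

```bash
python3 -c "
from bench import r
print(r.hand_in())"
```

```text
the job is handed in; nothing more can be done
None
```

The jig is locked: the last picture shows the slot in line with the bolt (about 0.03 rad), the bolt home with its lug against the guide, nothing else on the bench moved, and the hand clear; I handed it in at about 13 s, and no verdict came back.

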